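# Clamp a blank flange in the leak-test fixture

## Robot

A 6-joint arm with a two-finger parallel gripper is mounted at the origin on a cart in front of the work surface, level with it; the furniture and walls round the work are solid. World frame = base frame: x ahead of the robot, y to its left, z up, the work surface at z = 0. Lengths are in mm, angles in rad, forces in N, time in s.
With the tool pointing down it reaches from about 275 to 1000 mm from the base axis. Payload 8.4 kg.
Tool frame: the origin (TCP) lies midway between the tips of the shut fingers; the grasp point (between the pads) lies r.grasp_offset behind it (r.grasp_offset is the distance from the TCP to the grasp point, in mm); z points along the fingers, y is the direction in which the jaws open and shut (so a half turn about z gives the same grasp; the last joint's range is limited). The gripper opens to 85 mm and grips with 20 to 120 N. Pads are 22 mm wide; open, the fingers measure 114 mm over their backs; the gripper's body (76 mm by 85 mm) begins 54 mm behind the grasp point. The pads swing forward as they close: fully open they stand 13 mm farther back than shut.
Start: joints at [-1.196, 0.353, 1.633, -0, 1.155, -0.002], TCP at [229.965, -581.157, 231.281] pointing down, gripper open.
Joint ranges: [-2.63, 2.63], [-0.92, 2.1], [0.06, 2.66], [-1.3, 4.44], [0, 2.69], [-3.02, 3.02]. Speed limits (rad/s): [2.22, 2.22, 2.79, 3.14, 3.14, 3.14].

## Interface

Orientations are given as [roll, pitch, yaw] about the fixed x, y, z axes, in that order (R = Rz(yaw) Ry(pitch) Rx(roll)).
In Python, from rig import r gives the robot as it stands.
- The arm moves only by the tool jog_arm, never from a script. Its argument "series" is a list that holds one entry, the list of rows, each a list of 7 numbers: the shift along the tool's x, y, z in cm, then the turn, a rotation vector about the tool's x, y, z in degrees, then the finger opening in cm, from 0 to 8.54. A call has 1 to 5 rows; each row is the pose to reach, as a shift and turn from the pose commanded when the call began, along the tool's axes at that moment; what a row does not reach only later rows make up. A row lasts 1/8 s, in which the tool goes at most 62.5 mm and 10.7 degrees, less where a joint would pass 70% of its speed; a pose out of reach is approached as far as the arm can. A call with a gripper value outside its range is refused whole. The fingers move at their own pace and stop on an object; "newtons" is the grip in N (left out, the last holds). Time passes only in rows, so rows that repeat a pose let the fingers close. It gives the time, the measured TCP pose, the force and the opening at its end, in the units of the state.
- r.sense(): the state, without advancing time (a new reading comes with each control period).
- r.grab_frame(name): name is "scene" or "top" or "wrist"; returns the picture (480x640x3 uint8, red, green, blue); there is no depth.
- r.calibration(name): a dict with "mtx" (3x3 intrinsics, pixels), "origin" and "attitude" of the camera in the world; the wrist camera has in their place "T_tool_cam" (4x4, takes a point from camera to tool coordinates, whose origin is the TCP and whose axes are the flange's). Camera axes: x right, y down, z forward; pixel columns grow to the right and rows downward; lengths in mm; the calibration is good to about 2 mm. A picture is of the moment at which its call begins: read the wrist's pose just before it. calibration takes no time and is no camera call.
- r.sign_off(): hands the job in, once; it reports no verdict.
The state is a dict: "clock": time; "qpos": joint angles; "qvel": joint speeds; "joint_efforts": joint torques, N m; "eef_pos": TCP position; "tcp_rot": TCP orientation; "contact_force": force on the tool from outside, world axes, zero at the start; "wrist_torque": the same for the moment, N m; "opening": opening from 0.0 (shut) to 1.0 (fully open).
Only numpy, scipy, OpenCV 4.12 (cv2) and the standard library are available. Lean on these libraries where they do the work, as an engineer would, in place of code of your own. Each camera call takes 0.05 s, during which the arm holds its last target.

## Task

Set the blank flange up for its leak test: without lifting it, push the metal disc along the fixture's plate until it lies against both locating pins, then push the red lever over and down until it snaps past its dead point and stays locked, with the clamp foot pressing on the disc. Do not disturb the other things on the worktop, and take the hand away at the end.

Things in the scene. Friction and masses are not known exactly. Their poses are not given: they have to be found in the camera images.
- fixture: Leak-test fixture, fixed: aluminium plate 150 (x) x 310 (y) x 15 mm; origin on the worktop, z up, plate from y = -130 to +180 mm. Flange and open loading end at +y, toggle clamp with red lever at -y. Two steel locating pins, 10 mm thick, 18 mm high above the plate, at x = +-43, y = -10 mm. The clamp's cheeks stand at x = +-24, y = -38 to -72 mm, up to z = 69 mm.
- seat (a point): Point on the plate's top face (fixture x = 0, y = 45, z = 15 mm) where the flange's centre lies when the flange touches both pins; a black round gasket, 104 mm in diameter, is centred on it. Same axes as the fixture.
- flange: Loose blank flange: plain metal disc, 130 mm diameter, 12 mm thick, about 0.45 kg, lying flat on the plate and free to slide (a few N). Origin at the centre of its underside. At the start its centre is 30 to 55 mm from the seat towards the fixture's +y end and up to 12 mm to either side.
- lever_pivot (a point): Common hinge axis of lever and clamp arm (fixture x = 0, y = -55, z = 60 mm), along the fixture's x. While the lever is open the steel clamp arm (32 mm wide) stands raised 66 degrees from it towards +y: top at z about 165 mm, foot reaching to y about +20 mm at z 130 to 150 mm. The arm swings down to level as the lever is pushed over.
- lever_grip (a point): Point on the centre line of the red round handle, 115 mm from the pivot. The handle is 22 mm thick and its red part reaches from 68 to 146 mm from the pivot; nearer the pivot it is a steel bar 12 x 16 mm.
- lever (a joint): Red lever, rad. 0 = open, leaning 0.25 from upright to the fixture's -y; grows as it is pushed to -y and down; dead point about 0.88; 1.25 = locked at its stop, 1.5 from upright, pointing to -y, grip centre 68 mm above the worktop. A spring returns it to 0 if let go before the dead point and drives it to 1.25 after it. Pushing square to the grip takes up to about 9 N near 0.45.
- clamp_foot: Black rubber foot, 22 mm in diameter, on a sprung pin at the end of the clamp arm, 100 mm from the pivot; origin at the centre of its lower face. With the lever locked it presses down on the middle of the seated flange with about 5 N and is pushed in about 3 mm.
- spare_clamp: Bystander: spare metal ring clamp with wing nut, 52 x 66 x 15 mm, beside the fixture; origin at the centre of its underside. Leave it alone.
- centring_ring: Bystander: black and silver centring ring, 36 mm wide, 9 mm high, beside the fixture; origin at the centre of its underside. Leave it alone.
- vial_brown: Bystander: small brown bottle with white cap, 22 mm thick, 53 mm high, beside the fixture; origin at the centre of its underside. Leave it alone.
- marker: Bystander: white marker pen with black cap, 116 mm long, 12 mm thick, lying on the robot's side of the fixture; origin at the centre of its underside. Leave it alone.
- t_wrench: Bystander: T-handled wrench lying on the worktop, 156 x 84 x 17 mm; origin at the centre of its underside. Leave it alone.
- bottle_brown: Bystander: brown bottle with black cap, 49 mm thick, 101 mm high, behind the fixture; origin at the centre of its underside. Leave it alone.

How it is judged (in metres and radians):
On the way, in this order (a step that is already met when the one before it is completed fails the run):
1. the flange lies against both pins (centre within 5 mm of the seat) with the lever still open (under 0.4) (horizontal distance between flange and seat below 0.005 m and angle between flange's own z axis and vertical below 0.05 rad and value of joint lever below 0.4 rad), for 0.2 s.
2. the lever is past its dead point and locked (over 1.17) with the clamp foot pressing on the flange, which is still home (horizontal distance between flange and seat below 0.005 m and angle between flange's own z axis and vertical below 0.05 rad and value of joint lever above 1.17 rad and contact force between clamp_foot and flange above 2 N), for 0.2 s.
At the end, for the whole second after the job is handed in: The flange lies flat and at rest on the plate with its centre within 5 mm of the seat, the lever stands locked at more than 1.17 rad, and the clamp foot presses on the flange with more than 2 N (all of step 2 and linear speed of flange below 0.01 m/s); the robot touches nothing.
It fails at once if the flange is lifted more than 10 mm off the plate or tipped (z of flange in the frame of fixture above 0.025 m or angle between flange's own z axis and vertical above 0.2 rad).
It fails at once if the flange is pushed off the plate (z of flange in the frame of fixture below 0.008 m).
It fails at once if a bystander is moved more than 25 mm (distance of any of spare_clamp, centring_ring, vial_brown, marker, t_wrench, bottle_brown from where it was at the start of the episode above 0.025 m).
It also fails if it takes over 64 s, if anything falls off the work surface, if the arm or the gripper's body presses on something with over 40 N, if the wrist force passes 120 N, or if a joint passes its speed limit or range.

## Working session

There is one attempt and no reset: what is moved stays moved. The work goes in short steps, Python scripts to look and compute and a tool call to move; the robot and the scene stay as the last step left them, time stands still between calls to the robot, and variables do not carry over. Pictures are saved under pics/ and viewed, and the job is handed in when it is done.

Besides the shell and the picture viewer there is one more tool, called after "Call:" by a JSON object that holds its "fn" and its "kwargs". jog_arm: Moves the arm, as the interface text tells. Its arguments: {"type":"object","properties":{"series":{"type":"array","items":{"type":"array","items":{"type":"array","items":{"type":"number"}}}},"newtons":{"type":"number"}},"required":["series"]}

```bash
ls; mkdir -p pics; python3 - <<'E'
from rig import r
import cv2
print(r.sense(), r.grasp_offset)
for n in ("scene","top"):
    im=r.grab_frame(n); cv2.imwrite(f"pics/{n}0.png",im[:,:,::-1]); print(n,r.calibration(n))
print(r.calibration("wrist"))
E
```

```text
pics
{'clock': 0.0, 'qpos': array([-1.19638573e+00,  3.53635790e-01,  1.63412434e+00, -6.84676569e-06,
        1.15522859e+00, -2.37749608e-03]), 'qvel': array([ 1.37945796e-03, -1.22573749e-04,  9.45680822e-04,  8.79290545e-04,
        1.12567843e-05, -7.42747620e-04]), 'joint_efforts': array([-4.87276178e-03, -6.05254912e+01, -3.42069805e+01, -6.46935914e-04,
        9.40220256e-03, -5.02380738e-05]), 'eef_pos': array([ 229.79562787, -580.70645886,  230.57360254]), 'tcp_rot': array([-3.14019658e+00,  2.94100297e-06,  3.76790864e-01]), 'contact_force': array([-0.37129124, -0.52723929,  0.21028759]), 'wrist_torque': array([-0.03567233, -0.01056378,  0.03430893]), 'opening': 0.9983141898492378} 18.700000000000003
scene {'mtx': array([[559.76978811,   0.        , 318.92652268],
       [  0.        , 559.76978811, 245.58168971],
       [  0.        ,   0.        ,   1.        ]]), 'origin': array([ 176.62103671,  685.26664277, 1014.30400234]), 'attitude': array([-2.38199755,  0.01918164, -2.6830584 ])}
top {'mtx': array([[533.63502977,   0.        , 314.97566924],
       [  0.        , 533.63502977, 242.11072849],
       [  0.        ,   0.        ,   1.        ]]), 'origin': array([ 416.74338571,  -78.73532984, 1485.78746037]), 'attitude': array([-3.01082697,  0.00451561, -1.59269098])}
{'mtx': array([[371.01508505,   0.        , 318.69298507],
       [  0.        , 371.01508505, 236.98545063],
       [  0.        ,   0.        ,   1.        ]]), 'T_tool_cam': array([[ 6.39157463e-05, -9.57113249e-01, -2.89714039e-01,
         7.23724936e+01],
       [ 9.99999459e-01, -2.39544074e-04,  1.01198589e-03,
        -1.72620664e-01],
       [-1.03798438e-03, -2.89713947e-01,  9.57112716e-01,
        -1.42957872e+02],
       [ 0.00000000e+00,  0.00000000e+00,  0.00000000e+00,
         1.00000000e+00]])}
```

View pics/scene0.png

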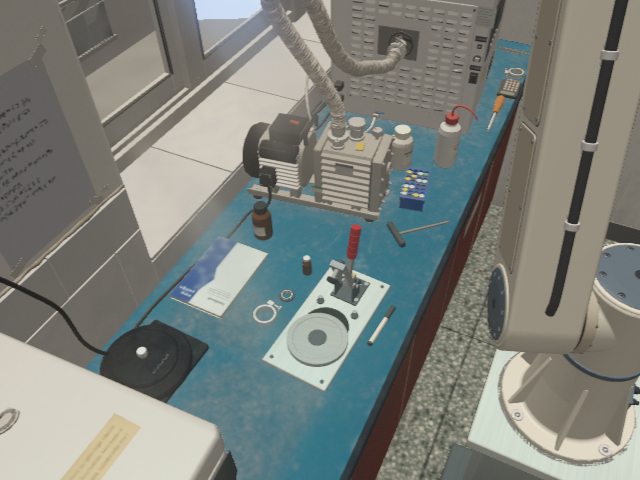

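View pics/top0.png

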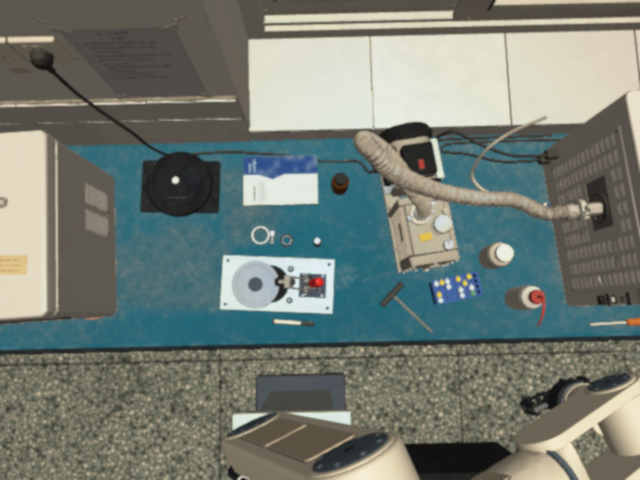

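The scene view shows the fixture at about (327,330) with the lever up at (352,250). In the top view the plate spans (221,256) to (335,313), with the disc at (257,284) and the lever at (317,283). I'll zoom in for accuracy.

```bash
python3 - <<'E'
import cv2
a=cv2.imread("pics/top0.png")[235:335,200:350]; cv2.imwrite("pics/topz.png",cv2.resize(a,None,fx=5.3,fy=5.3,interpolation=cv2.INTER_CUBIC))
a=cv2.imread("pics/scene0.png")[215:395,235:415]; cv2.imwrite("pics/scenez.png",cv2.resize(a,None,fx=3.3,fy=3.3,interpolation=cv2.INTER_CUBIC))
E
```

```text
(no output)
```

View pics/topz.png

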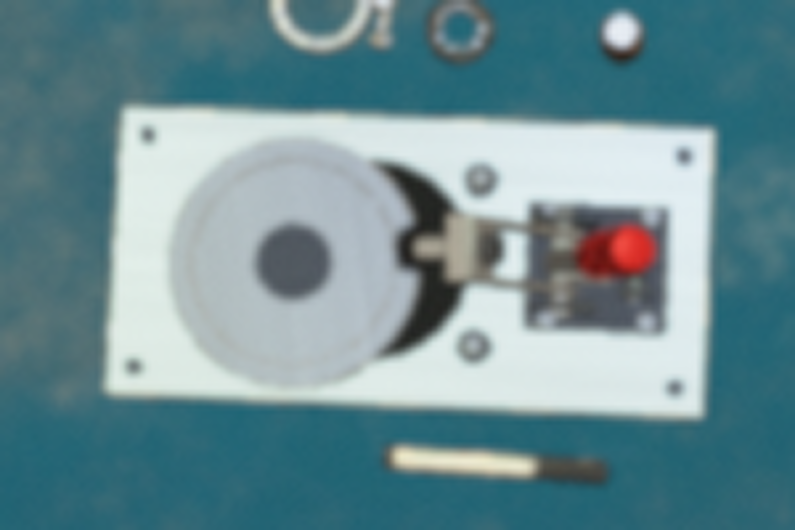

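View pics/scenez.png

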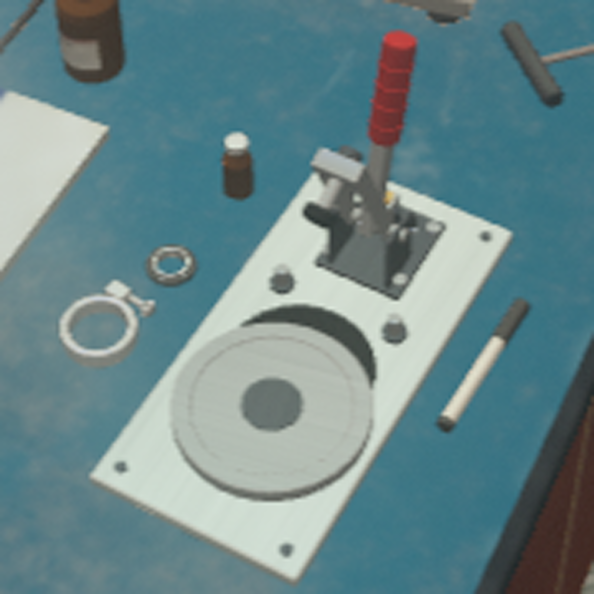

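```bash
cat > h.py <<'E'
from rig import r
import numpy as np, cv2
from scipy.spatial.transform import Rotation as R
def cam(n):
    c=r.calibration(n)
    if n!="wrist": return c["mtx"],c["origin"],R.from_euler('xyz',c["attitude"]).as_matrix()
    s=r.sense(); T=c["T_tool_cam"]; Rt=R.from_euler('xyz',s["tcp_rot"]).as_matrix()
    return c["mtx"],Rt@T[:3,3]+s["eef_pos"],Rt@T[:3,:3]
def back(C,uv,z):
    K,o,A=C; d=A@np.linalg.solve(K,[uv[0],uv[1],1.]); return o+d*(z-o[2])/d[2]
def proj(C,p):
    K,o,A=C; q=K@(A.T@(np.array(p)-o)); return q[:2]/q[2]
E
python3 - <<'E'
from h import *
C=cam("top"); S=cam("scene")
z=lambda u,v:(u/5.3+200-.4,v/5.3+235-.4)
zs=lambda u,v:(u/3.3+235-.35,v/3.3+215-.35)
F=np.array([[75,180],[75,-130],[-75,-130],[-75,180]])
def fit(C,px):
    W=np.array([back(C,p,15)[:2] for p in px])
    a=F-F.mean(0); b=W-W.mean(0)
    th=np.arctan2((a[:,0]*b[:,1]-a[:,1]*b[:,0]).sum(),(a*b).sum())
    Rm=np.array([[np.cos(th),-np.sin(th)],[np.sin(th),np.cos(th)]])
    t=W.mean(0)-Rm@F.mean(0)
    print("th",th,"t",t,"res",W-(F@Rm.T+t)); return Rm,t
R1,t1=fit(C,[z(123,107),z(715,129),z(704,417),z(106,394)])
d=back(C,z(296,262),27)[:2]; print("disc",d,R1.T@(d-t1))
R2,t2=fit(S,[zs(322,170),zs(512,234),zs(296,580),zs(91,476)][0:0] or [zs(91,476),zs(322,168),zs(512,234),zs(296,581)])
d=back(S,zs(272,405),27)[:2]; print("disc",d,R2.T@(d-t2))
for n,p in dict(pinA=z(481,180),pinB=z(474,346)).items():
    q=back(C,p,33)[:2]; print(n,R1.T@(q-t1))
for n,p,zz in (("marker",z(388,455),6),("m2",z(607,470),6),("vial",z(621,30),53),("ring",z(460,28),9),("clamp",z(320,0),15)):
    q=back(C,p,zz)[:2]; print(n,q,R1.T@(q-t1))
E
```

```text
th -0.06014581544923644 t [495.38003662   4.95807452] res [[-0.49513188 -0.11688098]
 [-0.34109825 -0.03220032]
 [ 0.47141744  0.59377298]
 [ 0.36481269 -0.44469167]]
disc [496.92631036  88.67130334] [-3.48848751 83.65480319]
th -0.05887145682481572 t [491.76658219  12.54290955] res [[-0.23709825 -5.10601628]
 [-2.70308686  9.5580079 ]
 [ 1.17276639 -0.39578442]
 [ 1.76741872 -4.0562072 ]]
disc [494.27071044  93.36339544] [-2.25548176 80.8278071 ]
pinA [ 41.9369089  -10.05457015]
pinB [-43.10840533 -10.24110257]
marker [397.23068142  44.1533417 ] [-100.32789035   33.22467929]
m2 [387.07772513 -69.07775788] [-103.65621646  -80.41196392]
vial [610.22231623 -81.36273427] [119.82332589 -79.2616035 ]
ring [619.13690362   3.3696245 ] [123.62856909   5.85339293]
clamp [634.82579046  76.41754824] [134.89820859  79.71228243]
```

```bash
cat >> h.py <<'E'
FO=np.array([495.4,5.0,0]); TH=-0.060
RF=R.from_euler('z',TH).as_matrix()
def f2w(p): return RF@np.array(p,float)+FO
def w2f(p): return RF.T@(np.array(p,float)-FO)
def plan(*wps):
    "wps: (pos world, rpy or None); prints the tool-frame shift(cm)/turn(deg)"
    s=r.sense(); p0=s["eef_pos"]; R0=R.from_euler('xyz',s["tcp_rot"])
    print("now",p0.round(1),s["tcp_rot"].round(3),"fix",w2f(p0).round(1),"t",round(s["clock"],2),"F",s["contact_force"].round(1),"op",round(s["opening"],3))
    for p,e in wps:
        d=R0.inv().apply(np.array(p)-p0)/10
        w=(R0.inv()*R.from_euler('xyz',e)).as_rotvec(degrees=True) if e is not None else np.zeros(3)
        print(d.round(2),w.round(1), "steps",np.ceil(max(np.linalg.norm(d)/6.25,np.linalg.norm(w)/10.7)))
E
python3 - <<'E'
from h import *
C=cam("top")
for p in [(400,270),(455,265),(430,332),(383,300),(532,297)]: print(p,[back(C,p,z)[:2].round() for z in (0,200)])
D=(np.pi,0,np.pi/2+TH)
plan(((300,-300,290),D),((420,0,290),D),(f2w((0,175,150)),D),(f2w((0,175,22)),D))
E
```

```text
(400, 270) [array([ 529., -312.]), array([ 513., -280.])]
(455, 265) [array([ 539., -465.]), array([ 523., -413.])]
(430, 332) [array([ 356., -386.]), array([ 364., -345.])]
(383, 300) [array([ 446., -261.]), array([ 442., -236.])]
(532, 297) [array([ 446., -673.]), array([ 442., -593.])]
now [ 229.8 -580.8  230.6] [-3.14   0.     0.377] fix [-230.  -600.6  230.6] t 0.1 F [-0.  -0.3  1.6] op 1.0
[ 16.86 -23.53  -5.91] [ -0.1  -0.  -65. ] steps 7.0
[ 39.05 -47.01  -5.88] [ -0.1  -0.  -65. ] steps 10.0
[ 53.65 -60.54   8.14] [ -0.1  -0.  -65. ] steps 14.0
[ 53.65 -60.52  20.94] [ -0.1  -0.  -65. ] steps 14.0
```

Call:
{"fn": "jog_arm", "kwargs": {"series": [[[3.5, -4.7, -1.2, 0, 0, -10, 5], [7, -9.4, -2.4, 0, 0, -20, 5], [10.5, -14, -3.6, 0, 0, -30, 5], [14, -18.7, -4.8, 0, 0, -40, 5], [16.8, -23.5, -5.9, 0, 0, -50, 5]]]}}

```text
clock: 0.72
eef_pos: [299.9, -298.9, 290.5]
tcp_rot: [3.141, -0.0, 1.255]
contact_force: [0.5, 0.4, -0.2]
opening: 0.584
```

```bash
python3 - <<'E'
from h import *
D=(np.pi,0,np.pi/2+TH)
plan(((300,-300,290),D),((420,0,290),D),(f2w((0,175,150)),D),(f2w((0,175,22)),D))
E
```

```text
now [ 299.9 -298.9  290.5] [ 3.141 -0.     1.255] fix [-176.9 -315.1  290.5] t 0.72 F [ 0.5  0.4 -0.2] op 0.584
[-0.1   0.04  0.05] [  0.   -0.  -14.6] steps 2.0
[32.15  2.13  0.06] [  0.   -0.  -14.6] steps 6.0
[51.89  4.72 14.06] [  0.   -0.  -14.6] steps 9.0
[51.88  4.72 26.86] [  0.   -0.  -14.6] steps 10.0
```

Call:
{"fn": "jog_arm", "kwargs": {"series": [[[6, 0.4, 0, 0, 0, -5, 5], [12, 0.8, 0, 0, 0, -10, 5], [18, 1.2, 0, 0, 0, -14.6, 5], [24, 1.6, 0, 0, 0, -14.6, 5], [30, 2, 0, 0, 0, -14.6, 5]]]}}

```text
clock: 1.35
eef_pos: [413.7, -20.5, 290.4]
tcp_rot: [3.141, 0.0, 1.504]
contact_force: [1.3, -1.1, 0.4]
opening: 0.584
```

```bash
python3 - <<'E'
from h import *
D=(np.pi,0,np.pi/2+TH)
plan((f2w((0,175,290)),D),(f2w((0,175,150)),D),(f2w((0,175,60)),D))
E
```

```text
now [413.7 -20.5 290.4] [3.141 0.    1.504] fix [-80.  -30.4 290.4] t 1.35 F [ 1.3 -1.1  0.4] op 0.584
[20.59  7.87  0.04] [ 0.   0.  -0.4] steps 4.0
[20.59  7.86 14.04] [ 0.   0.  -0.4] steps 5.0
[20.59  7.86 23.04] [ 0.   0.  -0.4] steps 6.0
```

Call:
{"fn": "jog_arm", "kwargs": {"series": [[[5.5, 2.1, 0, 0, 0, -0.4, 5], [11, 4.2, 0, 0, 0, -0.4, 5], [16, 6, 0, 0, 0, -0.4, 5], [20.6, 7.9, 2, 0, 0, -0.4, 5], [20.6, 7.9, 8, 0, 0, -0.4, 5]]]}}

```text
clock: 1.98
eef_pos: [509.3, 181.6, 211.5]
tcp_rot: [3.135, -0.003, 1.514]
contact_force: [1.6, -0.5, -0.5]
opening: 0.587
```

```bash
python3 - <<'E'
from h import *
D=(np.pi,0,np.pi/2+TH)
plan((f2w((0,177,60)),D),(f2w((0,177,22)),D))
C=cam("wrist"); im=r.grab_frame("wrist")[:,:,::-1]; cv2.imwrite("pics/w1.png",im)
print(proj(C,f2w((0,45,15))),proj(C,f2w((-3.5,83.7,27))))
E
```

```text
now [509.3 181.6 211.5] [ 3.135e+00 -3.000e-03  1.514e+00] fix [  3.3 177.1 211.5] t 1.98 F [ 1.6 -0.5 -0.5] op 0.587
[-0.06 -0.43 15.15] [ 0.4 -0.2  0.2] steps 3.0
[-0.07 -0.46 18.95] [ 0.4 -0.2  0.2] steps 4.0
[315.04104773 332.32871979] [311.43794947 303.7892547 ]
```

View pics/w1.png

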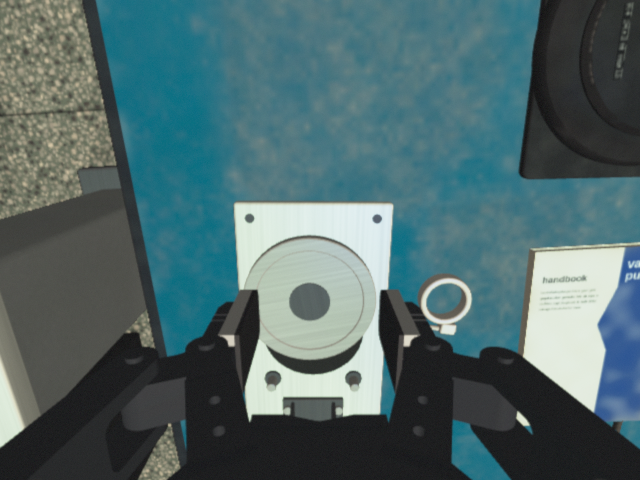

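Disc centre is at about (310,302), with my fixture pose predicting (311,304), so the pose is consistent. The two pins are at (273,380) and (353,380). Next I'll descend behind the disc.

Call:
{"fn": "jog_arm", "kwargs": {"series": [[[0, -0.4, 5, 0.4, -0.2, 0.2, 5], [0, -0.4, 10, 0.4, -0.2, 0.2, 5], [0, -0.4, 14, 0.4, -0.2, 0.2, 5], [0, -0.4, 17.2, 0.4, -0.2, 0.2, 5], [0, -0.4, 17.2, 0.4, -0.2, 0.2, 5]]]}}

```text
clock: 2.65
eef_pos: [500.2, 177.1, 36.9]
tcp_rot: [-3.13, 0.006, 1.507]
contact_force: [-0.3, 0.2, 0.2]
opening: 0.585
```

```bash
python3 - <<'E'
from h import *
D=(np.pi,0,np.pi/2+TH)
plan((f2w((0,177,17)),D),(f2w((0,150,17)),D),(f2w((0,116,17)),D))
E
```

```text
now [500.2 177.1  36.9] [-3.13   0.006  1.507] fix [ -5.6 172.   36.9] t 2.65 F [-0.3  0.2  0.2] op 0.585
[0.51 0.58 1.98] [-0.7  0.3 -0.2] steps 1.0
[-2.19  0.59  2.  ] [-0.7  0.3 -0.2] steps 1.0
[-5.59  0.6   2.02] [-0.7  0.3 -0.2] steps 1.0
```

Call:
{"fn": "jog_arm", "kwargs": {"series": [[[0, 0, 0, 0, 0, 0, 5], [0, 0, 0, 0, 0, 0, 5]]]}}

```text
clock: 2.9
eef_pos: [503.1, 178.3, 40.0]
tcp_rot: [-3.137, 0.003, 1.508]
contact_force: [0.0, -0.0, -0.9]
opening: 0.585
```

```bash
python3 - <<'E'
from h import *
D=(np.pi,0,np.pi/2+TH)
plan((f2w((0,177,17)),D),(f2w((0,150,17)),D),(f2w((0,116,17)),D))
E
```

```text
now [503.1 178.3  40. ] [-3.137e+00  3.000e-03  1.508e+00] fix [ -2.7 173.5  40. ] t 2.9 F [ 0.  -0.  -0.9] op 0.585
[0.36 0.28 2.3 ] [-0.3  0.1 -0.2] steps 1.0
[-2.34  0.29  2.3 ] [-0.3  0.1 -0.2] steps 1.0
[-5.74  0.3   2.31] [-0.3  0.1 -0.2] steps 1.0
```

Call:
{"fn": "jog_arm", "kwargs": {"series": [[[0.3, 0.3, 1, 0, 0, 0, 5], [0.3, 0.3, 1.5, 0, 0, 0, 5], [0.3, 0.3, 1.5, 0, 0, 0, 5], [0.3, 0.3, 1.5, 0, 0, 0, 5], [0.3, 0.3, 1.5, 0, 0, 0, 5]]]}}

```text
clock: 3.52
eef_pos: [505.1, 180.8, 23.3]
tcp_rot: [-3.135, 0.003, 1.508]
contact_force: [-0.5, 0.1, 0.2]
opening: 0.587
```

```bash
python3 - <<'E'
from h import *
D=(np.pi,0,np.pi/2+TH)
plan((f2w((0,177,17)),D),(f2w((0,150,17)),D),(f2w((0,116,17)),D))
C=cam("wrist"); im=r.grab_frame("wrist")[:,:,::-1]; cv2.imwrite("pics/w2.png",im)
E
```

```text
now [505.1 180.8  23.3] [-3.135e+00  3.000e-03  1.508e+00] fix [ -0.9 176.1  23.3] t 3.52 F [-0.5  0.1  0.2] op 0.587
[0.09 0.09 0.63] [-0.4  0.2 -0.2] steps 1.0
[-2.61  0.1   0.64] [-0.4  0.2 -0.2] steps 1.0
[-6.01  0.11  0.65] [-0.4  0.2 -0.2] steps 1.0
```

View pics/w2.png

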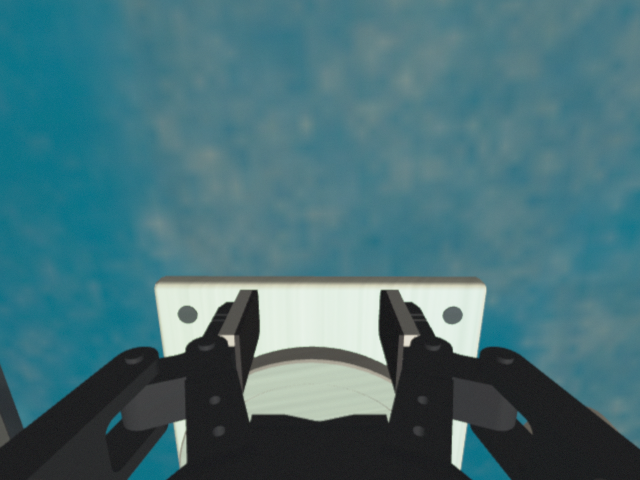

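Fingers straddle the plate symmetrically behind the disc, whose rim is at (320,350). I'll lower a little more and push.

Call:
{"fn": "jog_arm", "kwargs": {"series": [[[0, 0.1, 0.6, -0.3, 0.1, -0.2, 5], [-0.8, 0.1, 0.6, -0.3, 0.1, -0.2, 5], [-1.6, 0.1, 0.6, -0.3, 0.1, -0.2, 5], [-2.2, 0.1, 0.6, -0.3, 0.1, -0.2, 5], [-2.8, 0.1, 0.6, -0.3, 0.1, -0.2, 5]]]}}

```text
clock: 4.2
eef_pos: [504.2, 152.3, 17.4]
tcp_rot: [-3.14, 0.002, 1.511]
contact_force: [-0.7, 1.6, -1.4]
opening: 0.587
```

```bash
python3 - <<'E'
from h import *
D=(np.pi,0,np.pi/2+TH)
plan((f2w((0,150,17)),D),(f2w((0,116,17)),D))
E
```

```text
now [504.2 152.3  17.4] [-3.140e+00  2.000e-03  1.511e+00] fix [ -0.  147.6  17.4] t 4.2 F [-0.7  1.6 -1.4] op 0.587
[0.24 0.   0.04] [-0.1  0.1  0. ] steps 1.0
[-3.16  0.    0.04] [-0.1  0.1  0. ] steps 1.0
```

Call:
{"fn": "jog_arm", "kwargs": {"series": [[[-0.6, 0, 0, 0, 0, 0, 5], [-1.2, 0, 0, 0, 0, 0, 5], [-1.8, 0, 0, 0, 0, 0, 5], [-2.3, 0, 0, 0, 0, 0, 5], [-2.6, 0, 0, 0, 0, 0, 5]]]}}

```text
clock: 4.82
eef_pos: [502.8, 126.5, 17.4]
tcp_rot: [-3.14, 0.002, 1.511]
contact_force: [-0.7, 2.2, -0.8]
opening: 0.585
```

```bash
cat > look.py <<'E'
from h import *
import sys
n=sys.argv[1]
D=(np.pi,0,np.pi/2+TH)
plan()
a=r.grab_frame("top")[:,:,::-1]; cv2.imwrite(f"pics/t{n}f.png",a)
a=a[235:335,200:350]; cv2.imwrite(f"pics/t{n}.png",cv2.resize(a,None,fx=5.3,fy=5.3,interpolation=cv2.INTER_CUBIC))
a=r.grab_frame("scene")[:,:,::-1]; cv2.imwrite(f"pics/s{n}f.png",a)
a=a[195:395,225:425]; cv2.imwrite(f"pics/s{n}.png",cv2.resize(a,None,fx=3,fy=3,interpolation=cv2.INTER_CUBIC))
E
python3 look.py 3
```

```text
now [502.8 126.5  17.4] [-3.140e+00  2.000e-03  1.511e+00] fix [1.000e-01 1.217e+02 1.740e+01] t 4.83 F [-0.7  2.2 -0.8] op 0.585
```

View pics/s3.png

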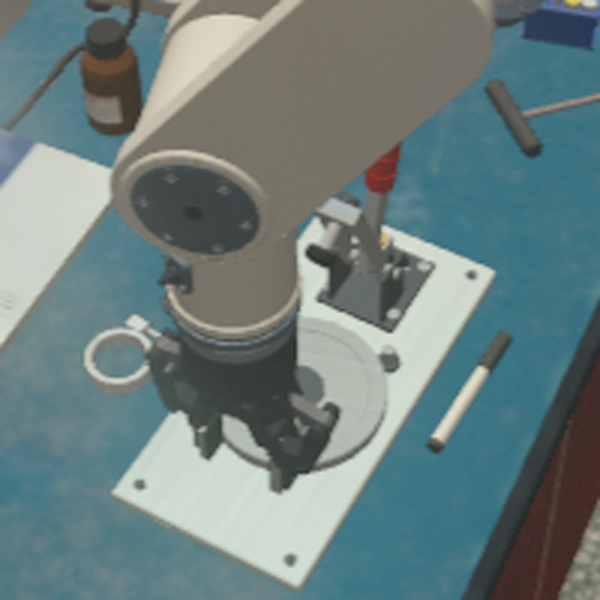

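View pics/t3.png

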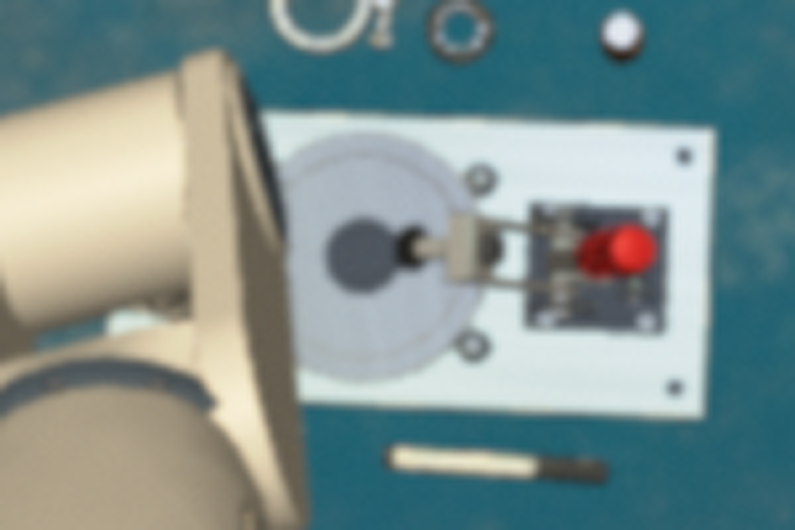

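The disc now sits at about (361,257) in the top crop, roughly 5 mm short of the pins at (481,180) and (474,346). I'll continue slowly and watch the force.

Call:
{"fn": "jog_arm", "kwargs": {"series": [[[-0.2, 0, 0, 0, 0, 0, 5], [-0.4, 0, 0, 0, 0, 0, 5], [-0.5, 0, 0, 0, 0, 0, 5], [-0.5, 0, 0, 0, 0, 0, 5]]]}}

```text
clock: 5.42
eef_pos: [502.3, 122.7, 17.4]
tcp_rot: [-3.14, 0.0, 1.511]
contact_force: [-1.0, 9.3, -0.0]
opening: 0.585
```

Call:
{"fn": "jog_arm", "kwargs": {"series": [[[-0.1, 0, 0, 0, 0, 0, 5], [-0.1, 0, 0, 0, 0, 0, 5]]]}}

```text
clock: 5.68
eef_pos: [502.2, 122.3, 17.4]
tcp_rot: [-3.14, -0.0, 1.51]
contact_force: [-2.0, 13.8, -1.3]
opening: 0.587
```

```bash
python3 look.py 4; python3 - <<'E'
from h import *
C=cam("top")
im=cv2.imread("pics/t4f.png")
z=lambda u,v:(u/5.3+200-.4,v/5.3+235-.4)
p=proj(C,f2w((0,45,27))); print("seat at z27 px zoom",(p+.4-[200,235])*5.3)
a=np.linspace(0,2*np.pi,200)
b=cv2.resize(im[235:335,200:350],None,fx=5.3,fy=5.3,interpolation=cv2.INTER_CUBIC)
for t in a:
    q=(proj(C,f2w((65*np.cos(t),45+65*np.sin(t),27)))+.4-[200,235])*5.3
    cv2.circle(b,tuple(int(v) for v in q),1,(0,0,255),-1)
cv2.imwrite("pics/t4o.png",b)
E
```

```text
now [502.2 122.3  17.4] [-3.14 -0.    1.51] fix [ -0.3 117.5  17.4] t 5.67 F [-2.  13.8 -1.3] op 0.587
seat at z27 px zoom [371.1679189  258.05436696]
```

View pics/t4o.png

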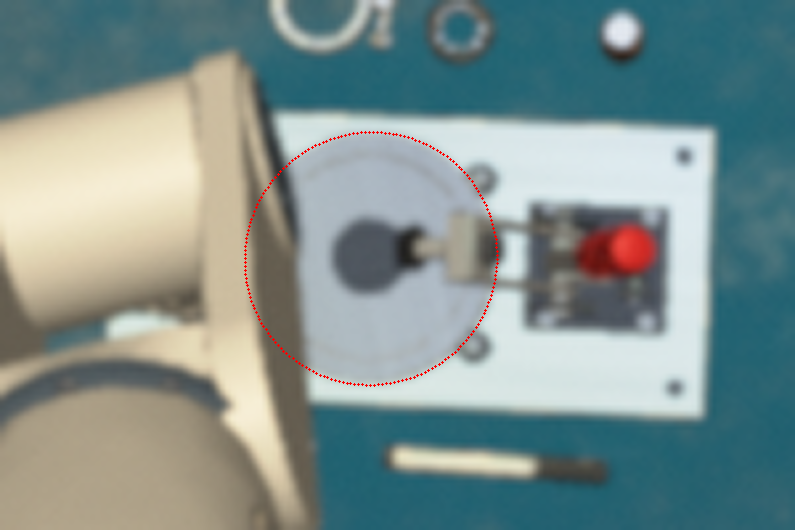

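The disc matches the predicted seated circle (red), and the pushing force climbed to 14 N against the pins, so it is seated. Next I'll back off, rise and shut the fingers.

Call:
{"fn": "jog_arm", "kwargs": {"series": [[[0.5, 0, 0, 0, 0, 0, 5], [2, 0, 0, 0, 0, 0, 5], [3.5, 0, -2, 0, 0, 0, 5], [4, 0, -8, 0, 0, 0, 5], [4, 0, -14, 0, 0, 0, 3]]]}}

```text
clock: 6.4
eef_pos: [504.6, 161.8, 158.6]
tcp_rot: [-3.139, 0.002, 1.512]
contact_force: [2.0, 0.9, -0.3]
opening: 0.384
```

Call:
{"fn": "jog_arm", "kwargs": {"series": [[[0, 0, -5, 0, 0, 0, 0], [0, 0, -10, 0, 0, 0, 0], [0, 0, -12, 0, 0, 0, 0], [0, 0, -12, 0, 0, 0, 0], [0, 0, -12, 0, 0, 0, 0]]]}}

```text
clock: 7.02
eef_pos: [504.5, 161.2, 276.1]
tcp_rot: [-3.138, 0.002, 1.511]
contact_force: [-0.4, 0.6, -0.9]
opening: -0.002
```

```bash
python3 look.py 5; python3 - <<'E'
from h import *
D=(np.pi,0,np.pi/2+TH)
plan((f2w((0,-45,265)),D),(f2w((0,-45,180)),D))
E
```

```text
now [504.5 161.2 276.1] [-3.138e+00  2.000e-03  1.511e+00] fix [ -0.3 156.5 276.1] t 7.03 F [-0.4  0.6 -0.9] op -0.002
now [504.4 161.1 275.8] [-3.137e+00  3.000e-03  1.511e+00] fix [ -0.4 156.3 275.8] t 7.12 F [ 0.6 -0.3 -0.7] op -0.005
[-20.13   0.03   1.13] [-0.2  0.2  0. ] steps 4.0
[-20.11   0.07   9.63] [-0.2  0.2  0. ] steps 4.0
```

View pics/s5.png

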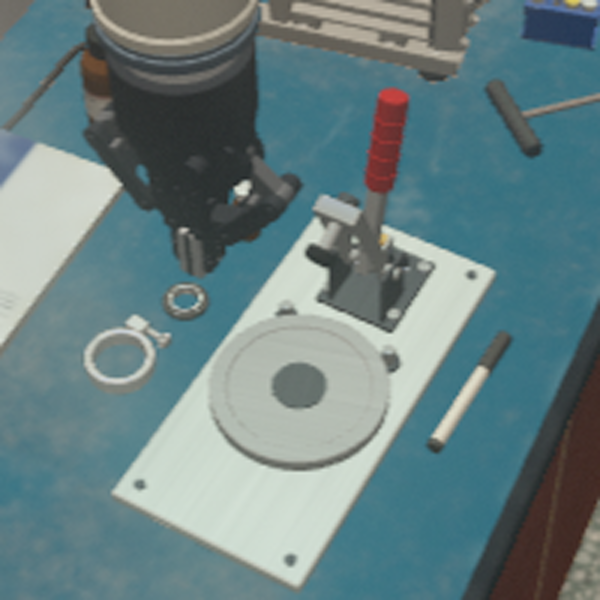

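The disc touches both pins, at (288,308) and (390,352) in the crop. Next I'll go above the gap between lever and clamp arm.

Call:
{"fn": "jog_arm", "kwargs": {"series": [[[-5.5, 0, 0.5, 0, 0, 0, 0], [-11, 0, 1, 0, 0, 0, 0], [-16, 0, 1, 0, 0, 0, 0], [-20, 0, 1, 0, 0, 0, 0], [-20, 0, 1, 0, 0, 0, 0]]]}}

```text
clock: 7.75
eef_pos: [492.5, -40.6, 266.6]
tcp_rot: [-3.138, 0.002, 1.508]
contact_force: [-0.1, 0.8, -0.2]
opening: -0.002
```

Call:
{"fn": "jog_arm", "kwargs": {"series": [[[0, 0, 0, 0, 0, 0, 0], [0, 0, 0, 0, 0, 0, 0]]]}}

```text
clock: 8.0
eef_pos: [493.2, -37.5, 267.3]
tcp_rot: [-3.139, 0.001, 1.512]
contact_force: [0.4, 0.1, 0.0]
opening: -0.001
```

```bash
python3 look.py 6; python3 - <<'E'
from h import *
D=(np.pi,0,np.pi/2+TH)
plan((f2w((0,-45,200)),D),(f2w((0,-45,177)),D))
C=cam("top");print((proj(C,f2w((0,-55-150*np.sin(.25),60+146*np.cos(.25))))+.4-[200,235])*5.3)
C=cam("wrist"); im=r.grab_frame("wrist")[:,:,::-1]; cv2.imwrite("pics/w6.png",im)
print(proj(C,f2w((0,-55-115*np.sin(.25),60+115*np.cos(.25)))))
E
```

```text
now [493.2 -37.5 267.3] [-3.139e+00  1.000e-03  1.512e+00] fix [  0.4 -42.6 267.3] t 8.0 F [0.4 0.1 0. ] op -0.001
now [493.3 -37.6 267.5] [-3.140e+00  2.000e-03  1.513e+00] fix [  0.5 -42.6 267.5] t 8.1 F [-0.5  0.2 -0.2] op 0.002
[-0.23 -0.03  6.75] [-0.1  0.1  0.1] steps 2.0
[-0.22 -0.03  9.05] [-0.1  0.1  0.1] steps 2.0
[638.84141813 248.78865146]
[320.0248111  293.15341494]
```

View pics/s6.png

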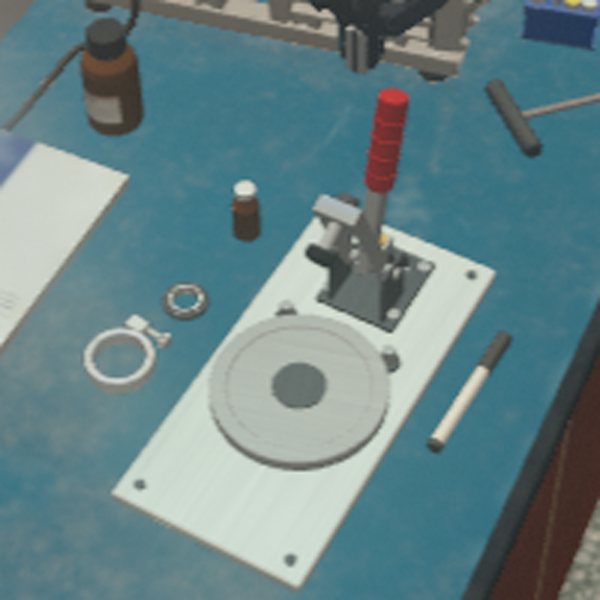

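View pics/w6.png

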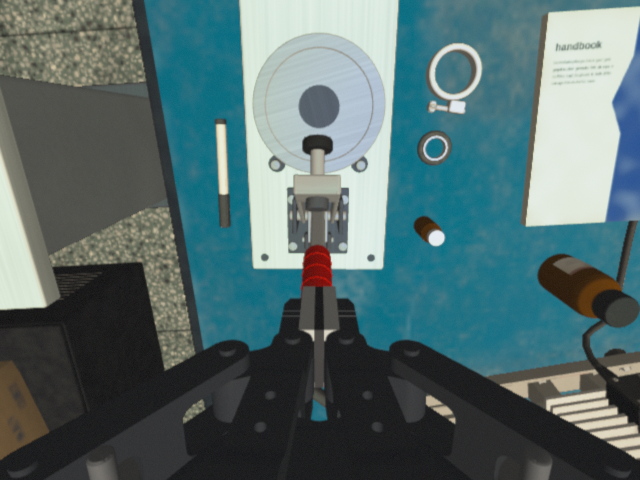

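Wrist view: red handle at (317,265), foot at (318,143) and fingers at (319,310), all lined up at fixture x of about 0. I'll descend behind the handle.

Call:
{"fn": "jog_arm", "kwargs": {"series": [[[0, 0, 4, 0, 0, 0, 0], [0, 0, 7, 0, 0, 0, 0], [0, 0, 9.2, 0, 0, 0, 0], [0, 0, 9.2, 0, 0, 0, 0], [0, 0, 9.2, 0, 0, 0, 0]]]}}

```text
clock: 8.78
eef_pos: [493.7, -38.4, 176.5]
tcp_rot: [-3.141, 0.002, 1.512]
contact_force: [-0.0, -0.2, -0.9]
opening: 0.002
```

```bash
python3 - <<'E'
from h import *
D=(np.pi,0,np.pi/2+TH)
def P(phi,rho=115): return f2w((0,-55-rho*np.sin(phi)+11*np.cos(phi)+11,60+rho*np.cos(phi)+11*np.sin(phi)))
w=[.25,.35,.45,.55,.65,.75,.85,.95,1.05,1.15,1.25,1.35,1.45,1.5]
for x in w: print(x,w2f(P(x)).round(1))
plan(*[(P(x),D) for x in w])
E
```

```text
0.25 [  0.  -61.8 174.1]
0.35 [  0.  -73.1 171.8]
0.45 [ -0.  -84.1 168.3]
0.55 [ -0.  -94.7 163.8]
0.65 [  -0.  -104.8  158.2]
0.75 [  -0.  -114.3  151.6]
0.85 [   0.  -123.1  144.2]
0.95 [   0.  -131.1  135.8]
1.05 [   0.  -138.3  126.8]
1.15 [   0.  -144.5  117. ]
1.25 [  -0.  -149.7  106.7]
1.35 [  -0.  -153.8   95.9]
1.45 [  -0.  -156.8   84.8]
1.5 [   0.  -157.9   79.1]
now [493.7 -38.4 176.5] [-3.141e+00  2.000e-03  1.512e+00] fix [  0.9 -43.4 176.5] t 8.78 F [-0.  -0.2 -0.9] op 0.002
[-1.84 -0.09  0.24] [-0.   0.1  0.1] steps 1.0
[-2.97 -0.09  0.48] [-0.   0.1  0.1] steps 1.0
[-4.07 -0.09  0.82] [-0.   0.1  0.1] steps 1.0
[-5.13 -0.1   1.28] [-0.   0.1  0.1] steps 1.0
[-6.14 -0.1   1.84] [-0.   0.1  0.1] steps 2.0
[-7.09 -0.1   2.5 ] [-0.   0.1  0.1] steps 2.0
[-7.96 -0.1   3.25] [-0.   0.1  0.1] steps 2.0
[-8.76 -0.1   4.08] [-0.   0.1  0.1] steps 2.0
[-9.48 -0.1   4.99] [-0.   0.1  0.1] steps 2.0
[-10.09  -0.1    5.97] [-0.   0.1  0.1] steps 2.0
[-10.61  -0.1    7.  ] [-0.   0.1  0.1] steps 3.0
[-11.02  -0.1    8.08] [-0.   0.1  0.1] steps 3.0
[-11.32  -0.1    9.19] [-0.   0.1  0.1] steps 3.0
[-11.43  -0.09   9.76] [-0.   0.1  0.1] steps 3.0
```

Call:
{"fn": "jog_arm", "kwargs": {"series": [[[-1.4, -0.1, 0.2, 0, 0, 0, 0], [-2.2, -0.1, 0.3, 0, 0, 0, 0], [-3, -0.1, 0.5, 0, 0, 0, 0], [-4.1, -0.1, 0.8, 0, 0, 0, 0], [-5.1, -0.1, 1.3, 0, 0, 0, 0]]]}}

```text
clock: 9.4
eef_pos: [489.5, -90.0, 163.0]
tcp_rot: [-3.141, 0.001, 1.511]
contact_force: [0.2, 3.9, 5.9]
opening: -0.002
```

```bash
python3 look.py 7; cat > pl.py <<'E'
from h import *
D=(np.pi,0,np.pi/2+TH)
def P(phi,rho=115): return f2w((0,-55-rho*np.sin(phi)+11*np.cos(phi)+11,60+rho*np.cos(phi)+11*np.sin(phi)))
plan(*[(P(x),D) for x in [.65,.75,.85,.95,1.05,1.15,1.25,1.35,1.45,1.5]])
E
python3 pl.py
```

```text
now [489.5 -90.  163. ] [-3.141e+00  1.000e-03  1.511e+00] fix [ -0.2 -95.2 163. ] t 9.4 F [0.2 3.9 5.9] op -0.002
now [489.4 -90.5 162.7] [-3.141e+00  2.000e-03  1.510e+00] fix [ -0.3 -95.7 162.7] t 9.5 F [1.6 4.1 5.9] op -0.002
[-0.92  0.03  0.46] [-0.1  0.1 -0. ] steps 1.0
[-1.87  0.03  1.11] [-0.1  0.1 -0. ] steps 1.0
[-2.74  0.03  1.86] [-0.1  0.1 -0. ] steps 1.0
[-3.54  0.03  2.7 ] [-0.1  0.1 -0. ] steps 1.0
[-4.26  0.04  3.61] [-0.1  0.1 -0. ] steps 1.0
[-4.87  0.04  4.58] [-0.1  0.1 -0. ] steps 2.0
[-5.39  0.04  5.61] [-0.1  0.1 -0. ] steps 2.0
[-5.8   0.04  6.69] [-0.1  0.1 -0. ] steps 2.0
[-6.1   0.04  7.81] [-0.1  0.1 -0. ] steps 2.0
[-6.21  0.04  8.37] [-0.1  0.1 -0. ] steps 2.0
```

View pics/s7.png

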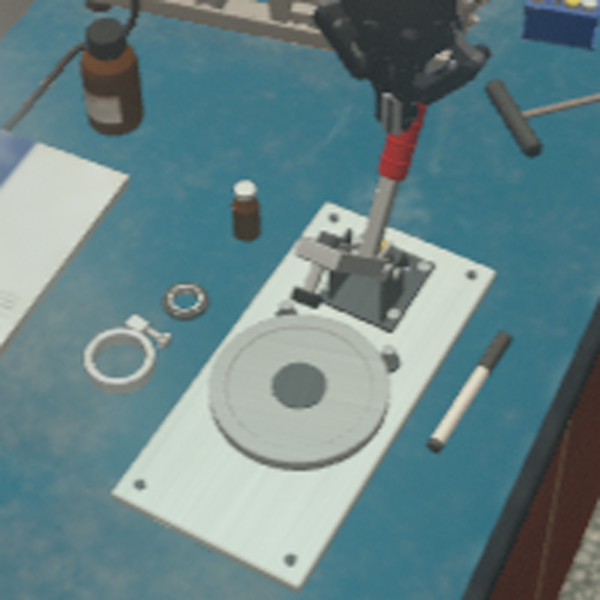

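The lever is moving: the finger is on the handle at (395,125) and the clamp arm is coming down. I'll continue along the arc.

Call:
{"fn": "jog_arm", "kwargs": {"series": [[[-0.9, 0, 0.5, 0, 0, 0, 0], [-1.9, 0, 1.1, 0, 0, 0, 0], [-2.7, 0, 1.9, 0, 0, 0, 0], [-3.5, 0, 2.7, 0, 0, 0, 0], [-4.2, 0, 3.6, 0, 0, 0, 0]]]}}

```text
clock: 10.12
eef_pos: [486.7, -132.3, 126.9]
tcp_rot: [-3.14, 0.002, 1.511]
contact_force: [0.7, 0.8, 3.4]
opening: -0.001
```

```bash
python3 pl.py
```

```text
now [ 486.7 -132.3  126.9] [-3.140e+00  2.000e-03  1.511e+00] fix [  -0.5 -137.6  126.9] t 10.12 F [0.7 0.8 3.4] op -0.001
[ 3.27  0.04 -3.14] [-0.1  0.1  0. ] steps 1.0
[ 2.32  0.04 -2.48] [-0.1  0.1  0. ] steps 1.0
[ 1.44  0.04 -1.73] [-0.1  0.1  0. ] steps 1.0
[ 0.64  0.04 -0.89] [-0.1  0.1  0. ] steps 1.0
[-0.07  0.05  0.02] [-0.1  0.1  0. ] steps 1.0
[-0.69  0.05  0.99] [-0.1  0.1  0. ] steps 1.0
[-1.2   0.05  2.02] [-0.1  0.1  0. ] steps 1.0
[-1.61  0.05  3.1 ] [-0.1  0.1  0. ] steps 1.0
[-1.91  0.05  4.22] [-0.1  0.1  0. ] steps 1.0
[-2.02  0.05  4.79] [-0.1  0.1  0. ] steps 1.0
```

Call:
{"fn": "jog_arm", "kwargs": {"series": [[[-0.7, 0, 1, 0, 0, 0, 0], [-1.2, 0, 2, 0, 0, 0, 0], [-1.6, 0, 3.1, 0, 0, 0, 0], [-1.9, 0, 4.2, 0, 0, 0, 0], [-2, 0, 4.7, 0, 0, 0, 0]]]}}

```text
clock: 10.75
eef_pos: [484.7, -151.5, 78.9]
tcp_rot: [-3.139, 0.001, 1.511]
contact_force: [-0.1, 0.8, 3.6]
opening: 0.0
```

Call:
{"fn": "jog_arm", "kwargs": {"series": [[[0, 0, 0.1, 0, 0, 0, 0], [0, 0, 0.1, 0, 0, 0, 0]]]}}

```text
clock: 11.0
eef_pos: [485.0, -151.4, 79.0]
tcp_rot: [-3.139, 0.002, 1.511]
contact_force: [-1.5, -0.0, 1.3]
opening: 0.001
```

```bash
python3 look.py 8
```

```text
now [ 485.  -151.4   79. ] [-3.139e+00  2.000e-03  1.511e+00] fix [  -1.  -156.8   79. ] t 11.0 F [-1.5 -0.   1.3] op 0.001
```

View pics/s8.png

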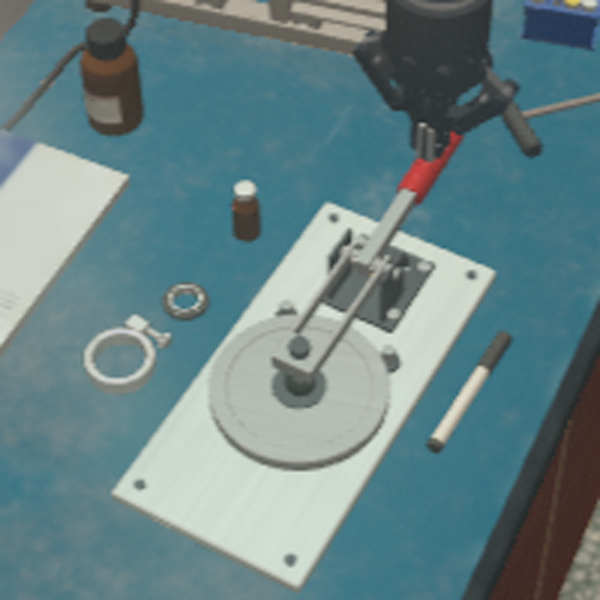

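The foot is on the disc's centre at (299,383) and the lever lies flat. I'll press once more gently, then retreat.

Call:
{"fn": "jog_arm", "kwargs": {"series": [[[0, 0, 0.2, 0, 0, 0, 0], [0, 0, 0.3, 0, 0, 0, 0], [0, 0, 0.3, 0, 0, 0, 0]]]}}

```text
clock: 11.48
eef_pos: [485.4, -151.5, 78.0]
tcp_rot: [-3.14, 0.002, 1.511]
contact_force: [-10.0, 2.3, 31.5]
opening: 0.0
```

Call:
{"fn": "jog_arm", "kwargs": {"series": [[[0, 0, -1, 0, 0, 0, 0], [0, 0, -4, 0, 0, 0, 0], [0, 0, -9, 0, 0, 0, 0], [0, 0, -14, 0, 0, 0, 0], [0, 0, -18, 0, 0, 0, 0]]]}}

```text
clock: 12.1
eef_pos: [486.0, -151.3, 258.1]
tcp_rot: [3.141, 0.002, 1.511]
contact_force: [0.2, 0.1, -0.5]
opening: -0.001
```

Call:
{"fn": "jog_arm", "kwargs": {"series": [[[-2, -4, 0, 0, 0, 0, 0], [-4, -9, 0, 0, 0, 0, 0], [-4, -12, 0, 0, 0, 0, 0], [-4, -12, 0, 0, 0, 0, 0], [-4, -12, 0, 0, 0, 0, 0]]]}}

```text
clock: 12.72
eef_pos: [364.2, -184.3, 256.5]
tcp_rot: [-3.141, 0.002, 1.511]
contact_force: [0.7, -1.1, 0.4]
opening: -0.0
```

```bash
python3 look.py 9; python3 - <<'E'
from h import *
C=cam("scene"); 
for p in [f2w((0,-55-115*np.sin(1.5),60+115*np.cos(1.5))),f2w((0,-55-146*np.sin(1.5),60+146*np.cos(1.5))),f2w((0,45,27))]:
  print(((proj(C,p)+.35-[225,195])*3).round())
E
```

```text
now [ 364.2 -184.3  256.5] [-3.141e+00  2.000e-03  1.511e+00] fix [-119.6 -196.8  256.5] t 12.72 F [ 0.7 -1.1  0.4] op -0.0
[434. 151.]
[452. 124.]
[299. 381.]
```

View pics/s9.png

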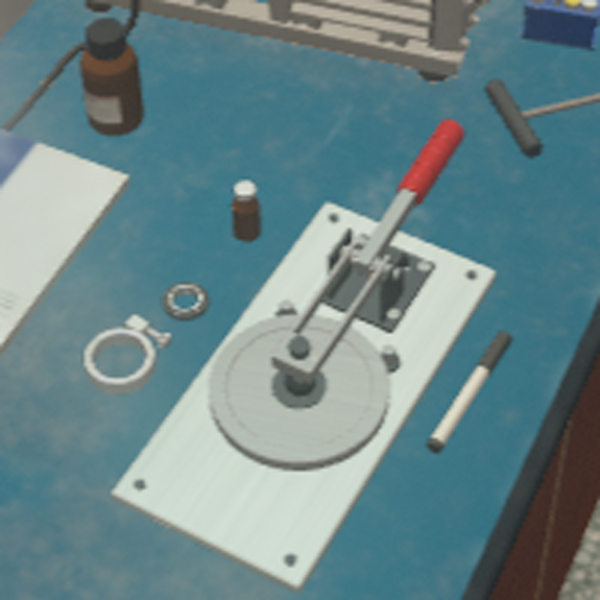

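View pics/t9.png

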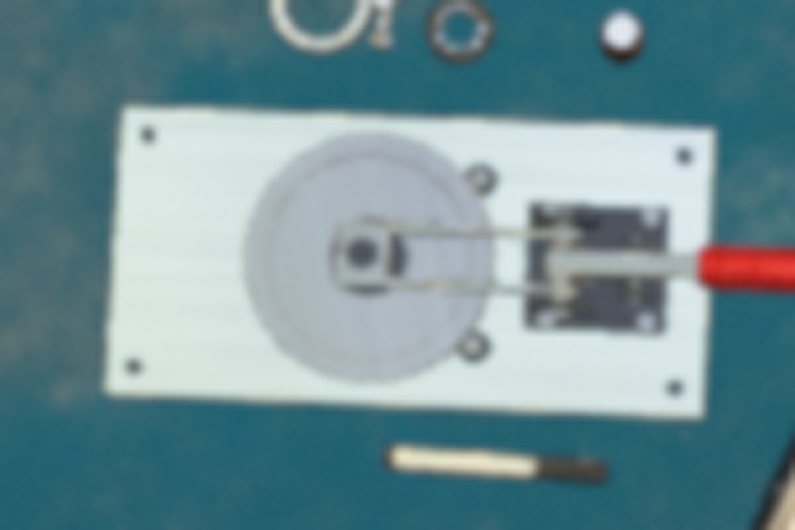

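After release the lever stays locked: the handle end is at (453,127), with (452,124) predicted for the locked position. The disc centre is at (368,257), against a seat prediction of (371,258), about 1–2 mm apart. The bystanders look unmoved.

```bash
python3 -c "
from rig import r
print(r.sense()['contact_force'], r.sign_off())"
```

```text
the job is handed in; nothing more can be done
[ 0.05618655  0.70489318 -0.61673139] None
```

The flange is set up for its leak test and I've handed the job in at about 12.8 s; no verdict is reported.

- **Flange:** I pushed the disc along the plate with two fingertips until the force rose to about 14 N against the pins. In the last top view its centre is about 1–2 mm from the seat.
- **Lever and foot:** I pushed the red lever along its arc to the stop with the fingers shut. It stayed down after the hand was withdrawn, with the handle end within about 1 pixel of the locked position in the camera image. The foot rests on the middle of the disc, but I judged its pressure only by picture, since nothing measures it.
- **Bystanders and hand:** The other things near the fixture look unmoved in the last pictures. The hand is clear, with the tool force near zero.
- **Force peak:** A last seating press on the lever stop reached about 33 N, more than I intended but below the 40 N and 120 N limits.

No check failed. One reading disagreed: fitting the fixture's position from the scene camera was off by up to about 10 mm because I misread a corner of the plate, so I used the top camera's fit (under 1 mm), which the wrist view confirmed.

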